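# Rock the seesaw gate and feed the turned balls into the empty tray

## Task

Left and right are the robot's: the left tray of the wooden ball feeder is full, so rock the seesaw gate over with a fingertip until its right end is fully down, and then push the shutter's tongue all the way to the left so that the three waiting balls roll down the right chute into the empty tray. Only press and push: the balls must not be touched, and the mallet, chisel, jar and wood blank stay where they are. Finish once the balls lie still in the right tray.

Things in the scene. Friction and masses are not known exactly. Their poses are not given: they have to be found in the camera images.
- feeder: wooden ball feeder, fixed; origin on the bench under the gate's pivot; x away from the robot, y to the robot's left (yaw varies), z up. Base 160 (x) by 600 (y) mm. Pivot axis along x, 90 mm up. Past each gate end a fixed chute, then an open tray (outer wall at y 295 mm, up to 68 mm high)
- hopper_lip (a point): middle of the lip of the hopper floor: feeder frame x 24, y 0, z 150 mm. The hopper is a channel 50 mm wide over all that climbs from here to x 180 mm; its side walls' top edges rise from about 185 mm above the bench near the lip to 212 mm at the far end
- gate (a joint): tilt of the seesaw gate, rad: -0.26 left end fully down (stop), 0 level, +0.26 right end fully down (stop). A wooden trough 52 mm wide, 200 mm long along y, on the pivot; starts left end down. Stiff pivot: stays where left, moves under about 2 N on a tab; balls do not tip it. Its side walls top out 48 mm above the pivot when level, 70 mm in the middle
- tab_right (a point): centre of the top of the thumb tab at the gate's right (-y) end: flat dark wooden tongue 46 mm wide (y), 8 mm thick, sticking out 80 mm from the trough towards the robot. Feeder frame: x -80 mm and, gate level, y -78, z 101 mm; about 20 mm lower at the right stop, 20 mm higher at the left stop. Moves and turns with the gate
- tab_left (a point): the same point on the like tab at the left (+y) end, feeder frame x -80, y +78 mm
- shutter (a joint): travel of the shutter, m: near 0 shut (plate blocks the hopper mouth), 0.05 fully open (stop). Slides along the feeder's +y (to the left), stays where left; takes 1 to 2 N
- tongue (a point): centre of the right-hand (-y) face of the shutter's upright tongue, to be pushed to +y: 36 mm wide (x), 8 thick (y), top 17 mm above this point. The bar that carries it (10 mm wide, along y over the hopper) has its top 25 mm below this point. With the shutter shut: feeder frame x 36, y -80, z 228 mm
- ball0: turned wooden ball, 34 mm across, 15 g, loose; its origin is its centre. Starts in the hopper, in single file behind the shutter, first in line
- ball1: turned wooden ball, 34 mm across, 15 g, loose; its origin is its centre. Starts in the hopper, in single file behind the shutter, second
- ball2: turned wooden ball, 34 mm across, 15 g, loose; its origin is its centre. Starts in the hopper, in single file behind the shutter, last
- tray_right (a point): centre of the floor of the empty right (-y) tray, 16 mm above the bench; axes as the feeder's; inside 110 by 110 mm
- tray_left (a point): centre of the floor of the left tray, likewise; full of nine fixed balls
- chisel: bystander: carving chisel lying flat, 230 mm long, wooden handle 26 mm thick; origin on the bench under its middle, x axis towards the blade
- mallet: bystander: turned wooden mallet lying down, 220 mm long, head 72 mm across; origin on the bench under its middle, x axis towards the head
- jar: bystander: closed glass jar, 60 mm across, 85 mm high; origin at its underside's centre
- blank: bystander: plain wood blank 60 by 130 by 45 mm; origin at its underside's centre
There are look-alikes about, which are no part of the job. Leave any pink look-alike of the ball2 alone. Leave any blue or turquoise look-alike of the ball0 alone.

How it is judged:
By the outcome, as a careful person would: the job done as asked, in the order asked, and still so for the second after the job is handed in, with the robot touching nothing.
It also fails if it takes over 40 s, if anything falls off the work surface, if the arm or the gripper's body presses on something with over 40 N, if the wrist force passes 120 N, or if a joint passes its speed limit or range.

## Robot

A 7-joint arm with a two-finger parallel gripper is mounted at the origin on the work surface. World frame = base frame: x ahead of the robot, y to its left, z up, the work surface at z = 0. Lengths are in m, angles in rad, forces in N, time in s.
With the tool pointing down it reaches from about 0.4 to 0.85 m from the base axis. Payload 10.4 kg.
Tool frame: the origin (TCP) lies at the centre of the arm's flange, where the gripper is bolted on; the fingertips stand 182 mm ahead of it and the grasp point (between the pads) lies 164 mm ahead of it; z points along the fingers, y is the line along which they close (so a half turn about z gives the same grasp; the last joint's range is limited). The gripper opens to 87 mm and grips with 3 to 60 N. Pads are 19 mm wide; open, the fingers measure 117 mm over their backs; the gripper's body (75 mm by 190 mm) begins 51 mm behind the grasp point.
Start: joints at [1.322, 0.332, -0.065, 1.46, 0.022, 1.35, -0.088], TCP at [0.14, -0.609, 0.405] pointing down, gripper open.
Joint ranges: [-2.6, 2.6], [-0.5, 2.12], [-1.47, 1.34], [0.16, 2.42], [-1.27, 4.41], [0.06, 2.06], [-2.6, 2.6]. Speed limits (rad/s): [2.22, 2.22, 2.79, 2.79, 3.14, 3.14, 3.14].

## Interface

Orientations are given as a unit quaternion [x, y, z, w].
In Python, from bench import r, eyes, job gives the robot as it stands. The module is installed in compiled form; this text tells all that it offers.
- The arm moves only by the shell command python3 -m inch 'ROWS' [OPENING] [FORCE]. ROWS is JSON, a list of rows, each a list of 6 numbers: the shift along the tool's x, y, z normalised to -1 to 1, where 1 is 4 cm, then the turn, a rotation vector about the tool's x, y, z normalised to -1 to 1, where 1 is 0.12 rad. In form: [[x, y, z, wx, wy, wz], ...]. A call has exactly 5 rows; each row shifts and turns the commanded pose from where the row before left it, along the tool's axes as they then stand; what a row does not reach is not made up. A row lasts 1/12 s, in which the tool goes at most 41.7 mm and 7.16 degrees, less where a joint would pass 70% of its speed; a pose out of reach is approached as far as the arm can. A call with a number of a shift or a turn outside -1 to 1 is refused whole. A call with a gripper value outside its range is refused whole. OPENING is the gripper command: -1 is shut, 1 is fully open, values between are in proportion, set as the call begins (- or left out, the last holds). The fingers move at their own pace and stop on an object; FORCE is the grip in N (left out, the last holds). Time passes only in rows, so rows that do not move let the fingers close, or fill a call up. It gives the time, the measured TCP pose, the force, the opening and the grip force at its end, in the units of the state.
- r.read_state(): the state, without advancing time (a new reading comes with each control period).
- eyes.camera(name): name is "scene" or "top"; returns a dict with "pixels" (480x640x3 uint8, red, green, blue), "fx", "fy", "cx", "cy" (pixels), "D" ([k1, k2, p1, p2, k3] as OpenCV has them; the pictures are not rectified), "extrinsics" (4x4, takes a point from camera to world coordinates). Camera axes: x right, y down, z forward; pixel columns grow to the right and rows downward; lengths in m; the calibration is good to about 2 mm. A picture is of the moment at which its call begins. There is no depth.
- job.close_job(): hands the job in; it is judged then, once.
The state is a dict: "time": time; "joint_positions": joint angles; "joint_vel": joint speeds; "joint_torque": joint torques, N m; "ee_pos": TCP position; "eef_rot": TCP orientation; "ft_force": force on the tool from outside, world axes, zero at the start; "torque": the same for the moment, N m; "width": finger opening in m; "grip_force": force on a finger pad.
Only numpy, scipy, OpenCV 4.12 (cv2) and the standard library are available. Lean on these libraries where they do the work, as an engineer would, in place of code of your own. Each camera call takes 0.05 s, during which the arm holds its last target. There are 200 camera calls.

## Working session

There is one attempt and no reset: what is moved stays moved. The work goes in short steps, Python scripts to look and compute and a shell command to move; the robot and the scene stay as the last step left them, time stands still between calls to the robot, and variables do not carry over. Pictures are saved under pics/ and viewed, at most 10 in all, crops included, and the job is handed in when it is done.

```bash
mkdir -p pics
python3 - <<'E'
from bench import r,eyes
import cv2,numpy as np
s=r.read_state(); print(s['time'],s['ee_pos'],s['eef_rot'],s['width'])
for n in("scene","top"):
    c=eyes.camera(n); cv2.imwrite(f'pics/{n}0.png',c['pixels'][:,:,::-1]); np.savez(n+'0.npz',**c)
    print(n,c['fx'],c['fy'],c['cx'],c['cy'],c['D'],np.round(c['extrinsics'],3).tolist())
E
```

```text
0.0 [ 0.13987385 -0.60900359  0.40392863] [ 9.93637296e-01  1.12624957e-01 -1.11990806e-04 -7.27826755e-04] 0.08677105954320122
scene 561.5312716509106 561.5312716509106 323.5819694893878 238.16725995466078 [-0.10553176  0.          0.          0.          0.        ] [[0.29, 0.825, -0.486, 1.079], [0.957, -0.257, 0.137, -0.111], [-0.012, -0.504, -0.863, 0.993], [0.0, 0.0, 0.0, 1.0]]
top 466.5280436094939 466.5280436094939 323.4138094833273 238.34207872823666 [-0.02679205  0.          0.          0.          0.        ] [[0.007, -0.986, 0.166, 0.45], [-0.999, -0.013, -0.035, 0.048], [0.036, -0.165, -0.986, 1.117], [0.0, 0.0, 0.0, 1.0]]
```

View pics/scene0.png

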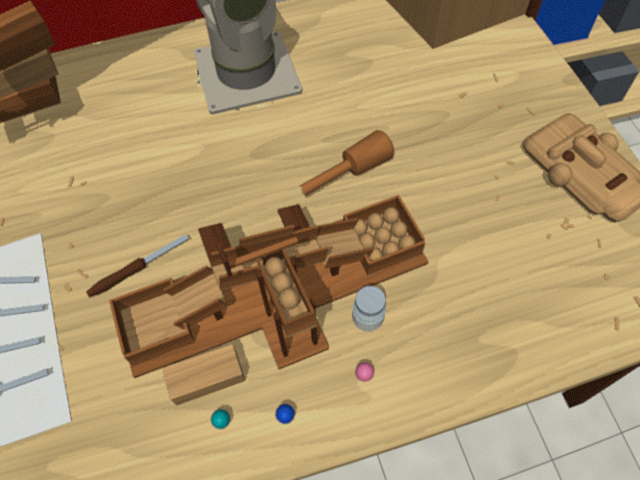

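View pics/top0.png

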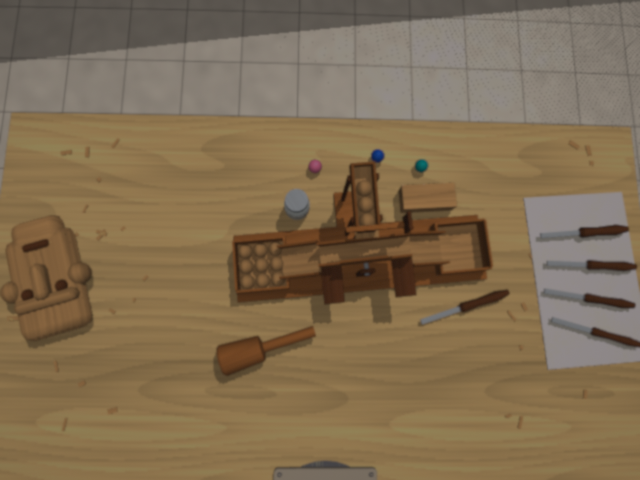

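The scene view shows the feeder with its full tray (390,235), empty tray (165,320) and hopper with three balls (283,280). The top view shows the hopper at (365,205), the tabs near (333,283) and (404,278), and the tongue near (408,222). The loose pink ball (315,166), blue ball (378,156) and teal ball (421,166) are look-alikes. I'll enlarge both views.

Run:
```python
import cv2
a=cv2.imread('pics/top0.png')[150:310,220:500]; b=cv2.imread('pics/scene0.png')[190:380,90:440]
a=cv2.convertScaleAbs(a,alpha=1.6)
cv2.imwrite('pics/topc.png',cv2.resize(a,None,fx=2.85,fy=2.85,interpolation=cv2.INTER_CUBIC))
cv2.imwrite('pics/scenec.png',cv2.resize(b,None,fx=2.28,fy=2.28,interpolation=cv2.INTER_CUBIC))
```

```text
(no output)
```

View pics/topc.png

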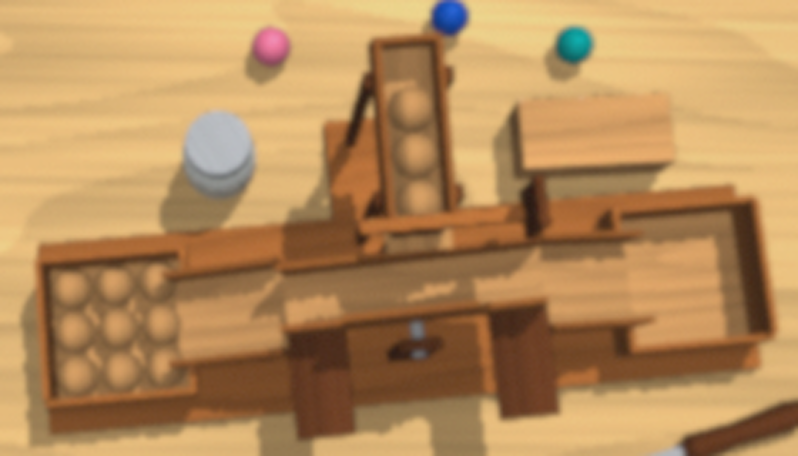

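View pics/scenec.png

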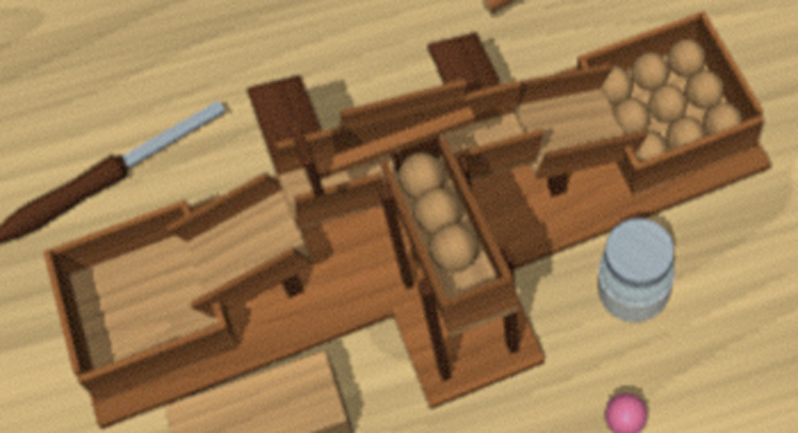

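The crops show the tongue standing right of the hopper, at top crop (537,205) and scene crop (308,165). The tabs are at top crop (525,360) and (322,385), with the right one raised. Tongue candidates are the dark upright at top (408,222) and the hopper-leg strut at (345,190). I choose the first, as it is right of the hopper on the bar. Next I fit the feeder pose.

```bash
cat > h.py <<'E'
import numpy as np,cv2
from scipy.optimize import least_squares
C={n:dict(np.load(n+'0.npz')) for n in('scene','top')}
def proj(n,P):
    c=C[n];E=np.linalg.inv(c['extrinsics']);K=np.array([[c['fx'],0,c['cx']],[0,c['fy'],c['cy']],[0,0,1.]])
    return cv2.projectPoints(np.atleast_2d(P).astype(float),cv2.Rodrigues(E[:3,:3])[0],E[:3,3],K,c['D'])[0][:,0]
def F(p,q):
    q=np.atleast_2d(q);c,s=np.cos(p[2]),np.sin(p[2])
    return np.c_[p[0]+c*q[:,0]-s*q[:,1],p[1]+s*q[:,0]+c*q[:,1],q[:,2]]
E
python3 - <<'E'
from h import *
t=lambda u,v:(220+u/2.85,150+v/2.85); s=lambda u,v:(90+u/2.28,190+v/2.28)
obs=[('top',t(40,262),1,1),('top',t(50,402),-1,1),('top',t(757,198),1,-1),('top',t(773,335),-1,-1),
('scene',s(48,252),-1,-1),('scene',s(83,380),1,-1),('scene',s(703,15),-1,1),('scene',s(762,120),1,1)]
def res(p):
    return np.concatenate([proj(n,F(p,[[sx*p[3],sy*.295,.068]]))[0]-uv for n,uv,sx,sy in obs])
r=least_squares(res,[.5,0,.05,.06]);p=r.x;print(p);print(r.fun.reshape(-1,2).round(1).tolist());np.save('p.npy',p)
z=.02
for nm,q in dict(tongue_top=[.036,-.080,.245],tongue=[.036,-.084,.228],tabR=[-.08,-.078,.121],tabL=[-.08,.078,.081],lip=[.024,0,.15],hopfarL=[.18,.025,.212],hopfarR=[.18,-.025,.212]).items():
    w=F(p,q);a=proj('top',w)[0];b=proj('scene',w)[0]
    print(nm,w.round(3),'topcrop',((a-[220,150])*2.85).round(),'scenecrop',((b-[90,190])*2.28).round())
E
```

```text
[ 0.5939626  -0.07983246  0.10306099  0.05699391]
[[-2.6, -2.0], [-2.9, -0.8], [-0.2, -1.9], [1.7, -1.6], [-2.4, -0.3], [-4.0, -1.0], [0.5, -1.9], [1.4, -2.6]]
tongue_top [[ 0.638 -0.156  0.245]] topcrop [551. 195.] scenecrop [291. 147.]
tongue [[ 0.638 -0.16   0.228]] topcrop [551. 200.] scenecrop [290. 161.]
tabR [[ 0.522 -0.166  0.121]] topcrop [531. 380.] scenecrop [278. 103.]
tabL [[ 0.506 -0.01   0.081]] topcrop [322. 402.] scenecrop [463.  65.]
lip [[ 0.618 -0.077  0.15 ]] topcrop [418. 247.] scenecrop [411. 158.]
hopfarL [[ 0.77  -0.036  0.212]] topcrop [370.  21.] scenecrop [520. 294.]
hopfarR [[ 0.776 -0.086  0.212]] topcrop [439.  15.] scenecrop [448. 322.]
```

Run:
```python
from h import *
t=lambda u,v:(220+u/2.85,150+v/2.85); s=lambda u,v:(90+u/2.28,190+v/2.28)
obs=[('top',t(40,262),(9,.295,8)),('top',t(50,402),(-9,.295,8)),('top',t(757,198),(9,-.295,8)),('top',t(773,335),(-9,-.295,8)),
('scene',s(48,252),(-9,-.295,8)),('scene',s(83,380),(9,-.295,8)),('scene',s(703,15),(-9,.295,8)),('scene',s(762,120),(9,.295,8)),
('top',t(52,432),(-.08,.3,0)),('top',t(760,368),(-.08,-.3,0)),('scene',s(103,427),(.08,-.3,0)),('scene',s(770,168),(.08,.3,0)),
('top',t(548,207),(.036,-.08,.245))]
def Q(p,q): return [q[0] if abs(q[0])<5 else p[3]*np.sign(q[0]),q[1],p[4] if q[2]==8 else q[2]]
def res(p): return np.concatenate([proj(n,F(p,Q(p,q)))[0]-uv for n,uv,q in obs])
r=least_squares(res,[.5,0,.05,.06,.068],loss='soft_l1');p=r.x;print(p.round(4));print(res(p).reshape(-1,2).round(1).tolist());np.save('p.npy',p)
for nm,q in dict(tongue_top=[.036,-.080,.245],tongue=[.036,-.08,.228],tabR=[-.08,-.078,.121],tabRend=[-.106,-.078,.121],tabL=[-.08,.078,.081],hopfarL=[.18,.025,.212],hopfarR=[.18,-.025,.212]).items():
    w=F(p,q);a=proj('top',w)[0];b=proj('scene',w)[0]
    print(nm,w.round(3),'topcrop',((a-[220,150])*2.85).round(),'scenecrop',((b-[90,190])*2.28).round())
```

```text
[ 0.591  -0.0799  0.1017  0.0575  0.0558]
[[-1.8, -0.3], [-2.1, 0.8], [-2.0, 0.3], [-0.3, 0.6], [-0.4, 0.6], [-2.0, -0.2], [-0.7, 0.4], [0.1, -0.3], [-0.8, 1.3], [-1.2, 0.4], [-0.8, 0.9], [0.1, 0.7], [1.1, -2.6]]
tongue_top [[ 0.635 -0.156  0.245]] topcrop [551. 200.] scenecrop [290. 144.]
tongue [[ 0.635 -0.156  0.228]] topcrop [546. 205.] scenecrop [295. 156.]
tabR [[ 0.519 -0.166  0.121]] topcrop [531. 384.] scenecrop [277. 100.]
tabRend [[ 0.494 -0.168  0.121]] topcrop [535. 418.] scenecrop [268.  75.]
tabL [[ 0.504 -0.01   0.081]] topcrop [322. 406.] scenecrop [462.  62.]
hopfarL [[ 0.768 -0.037  0.212]] topcrop [370.  24.] scenecrop [518. 290.]
hopfarR [[ 0.773 -0.086  0.212]] topcrop [440.  19.] scenecrop [447. 318.]
```

Most residuals are about 1–2 px (worst 2.8 at the tongue), so I place the feeder at (0.591, -0.080) with yaw 0.102. Now I shut the gripper, align its yaw and move over the right tab.

```bash
cat > w.py <<'E'
from bench import r
import numpy as np
from scipy.spatial.transform import Rotation as R
s=r.read_state();p=np.load('p.npy');M=R.from_quat(s['eef_rot']).as_matrix()
t=np.array(s['ee_pos'])+.182*M[:,2];c,n=np.cos(p[2]),np.sin(p[2]);d=t[:2]-p[:2]
print('t',round(s['time'],2),'tip in feeder mm',(1e3*np.array([c*d[0]+n*d[1],c*d[1]-n*d[0],t[2]])).round(1),'yaw err',round(np.arctan2(M[1,0],M[0,0])-p[2],3),'tilt',M[:2,2].round(3),'F',np.round(s['ft_force'],1),'w',round(s['width'],3))
E
python3 -m inch '[[0,0,0,0,0,1],[0.6,-0.6,0,0,0,0],[0.6,-0.6,0,0,0,0],[0.6,-0.6,0,0,0,0],[0.6,-0.6,0,0,0,0]]' -1 20; python3 w.py
python3 -m inch '[[0.6,-0.6,0,0,0,0],[0.6,-0.6,0,0,0,0],[0.6,-0.6,0,0,0,0],[0.6,-0.6,0,0,0,0],[0.6,-0.6,0,0,0,0]]' ; python3 w.py
python3 -m inch '[[0.6,-0.6,0,0,0,0],[0.6,-0.6,0,0,0,0],[0.6,-0.6,0,0,0,0],[0.6,-0.6,0,0,0,0],[0,0,0,0,0,0]]' ; python3 w.py
```

```text
time: 0.52
ee_pos: [0.226, -0.5021, 0.4043]
eef_rot: [0.999, 0.053, -0.0, -0.0]
ft_force: [0.6, -0.0, 0.2]
width: 0.061
grip_force: 0.0
t 0.52 tip in feeder mm [-406.1 -382.9  222.3] yaw err 0.004 tilt [-0.     0.001] F [ 0.6 -0.   0.2] w 0.061
time: 0.93
ee_pos: [0.3326, -0.37, 0.4045]
eef_rot: [0.999, 0.053, -0.0, -0.0]
ft_force: [1.0, -0.6, -0.7]
width: 0.0283
grip_force: 0.0
t 0.93 tip in feeder mm [-286.6 -262.3  222.5] yaw err 0.004 tilt [-0.  0.] F [ 1.  -0.6 -0.7] w 0.028
time: 1.35
ee_pos: [0.4209, -0.26, 0.4048]
eef_rot: [0.998, 0.057, 0.001, -0.001]
ft_force: [0.5, 0.4, 0.7]
width: 0.0018
grip_force: 0.0
t 1.35 tip in feeder mm [-187.2 -161.6  222.8] yaw err 0.013 tilt [0.001 0.002] F [0.5 0.4 0.7] w 0.002
```

```bash
python3 -m inch '[[0.6,-0.55,0,0,0,0.1],[0.6,-0.55,0,0,0,0],[0.6,-0.55,0,0,0,0],[0.6,-0.5,0,0,0,0],[0,0,0,0,0,0]]' >/dev/null; python3 w.py
python3 -m inch '[[0,0,0.5,0,0,0],[0,0,0.5,0,0,0],[0,0,0.5,0,0,0],[0,0,0.3,0,0,0],[0,0,0,0,0,0]]' ; python3 w.py
python3 - <<'E'
from bench import eyes
import cv2
b=eyes.camera('scene')['pixels'][150:330,160:400,::-1]
cv2.imwrite('pics/a1.png',cv2.resize(b,None,fx=3,fy=3,interpolation=cv2.INTER_CUBIC))
E
```

```text
t 1.77 tip in feeder mm [-91.6 -76.4 222.5] yaw err -0.0 tilt [0.001 0.003] F [ 0.4 -0.1  0.7] w 0.001
time: 2.18
ee_pos: [0.5036, -0.1712, 0.33]
eef_rot: [0.999, 0.047, -0.002, -0.001]
ft_force: [-0.9, -0.8, -0.1]
width: 0.0005
grip_force: 0.0
t 2.18 tip in feeder mm [-97.1 -81.6 148. ] yaw err -0.008 tilt [-0.004  0.002] F [-0.9 -0.8 -0.1] w 0.0
```

View pics/a1.png

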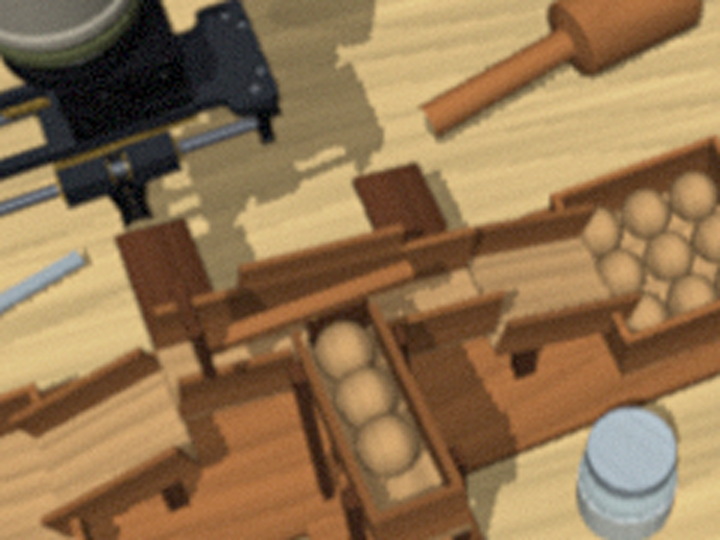

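The closed fingertip at (130,218) hovers just on the near side of the right tab at (165,270). I'll check the projection against the model.

```bash
python3 w.py
python3 - <<'E'
from h import *
p=np.load('p.npy')
for q in ([-.097,-.082,.148],[-.087,-.077,.121],[-.106,-.0505,.127],[-.106,-.0955,.1148]): print(q,((proj('scene',F(p,q))[0]-[160,150])*3).round())
E
```

```text
t 2.23 tip in feeder mm [-96.2 -81.8 149.8] yaw err -0.008 tilt [-0.002  0.001] F [ 0.5 -0.6  0.8] w 0.001
[-0.097, -0.082, 0.148] [132. 209.]
[-0.087, -0.077, 0.121] [153. 242.]
[-0.106, -0.0505, 0.127] [183. 198.]
[-0.106, -0.0955, 0.1148] [117. 233.]
```

```bash
python3 -m inch '[[0.25,-0.1,0,0,0,0.07],[0,0,0.25,0,0,0],[0,0,0.25,0,0,0],[0,0,0.2,0,0,0],[0,0,0,0,0,0]]'; python3 w.py
python3 -m inch '[[0,0,0.2,0,0,0],[0,0,0.2,0,0,0],[0,0,0.2,0,0,0],[0,0,0,0,0,0],[0,0,0,0,0,0]]'; python3 w.py
```

```text
time: 2.65
ee_pos: [0.5131, -0.1664, 0.3027]
eef_rot: [0.999, 0.043, -0.001, -0.0]
ft_force: [-0.6, -0.0, 0.2]
width: 0.0006
grip_force: 0.0
t 2.65 tip in feeder mm [-86.8 -77.9 120.7] yaw err -0.016 tilt [-0.003  0.001] F [-0.6 -0.   0.2] w 0.001
time: 3.07
ee_pos: [0.5138, -0.166, 0.2801]
eef_rot: [0.999, 0.043, -0.001, -0.0]
ft_force: [-0.1, -0.6, -0.1]
width: 0.0006
grip_force: 0.0
t 3.07 tip in feeder mm [-85.8 -77.7  98.1] yaw err -0.016 tilt [-0.001  0.001] F [-0.1 -0.6 -0.1] w 0.001
```

```bash
python3 -m inch '[[0,0,0.15,0,0,0],[0,0,0.1,0,0,0],[0,0,0.05,0,0,0],[0,0,0.05,0,0,0],[0,0,0,0,0,0]]'; python3 w.py
python3 - <<'E'
from bench import eyes
import cv2
b=eyes.camera('scene')['pixels'][150:330,160:400,::-1]
cv2.imwrite('pics/a2.png',cv2.resize(b,None,fx=3,fy=3,interpolation=cv2.INTER_CUBIC))
E
```

```text
time: 3.48
ee_pos: [0.514, -0.166, 0.2664]
eef_rot: [0.999, 0.043, -0.0, -0.0]
ft_force: [-0.2, -0.3, -0.2]
width: 0.0003
grip_force: 0.0
t 3.48 tip in feeder mm [-85.4 -77.8  84.4] yaw err -0.016 tilt [-0.  0.] F [-0.2 -0.3 -0.2] w 0.0
```

View pics/a2.png

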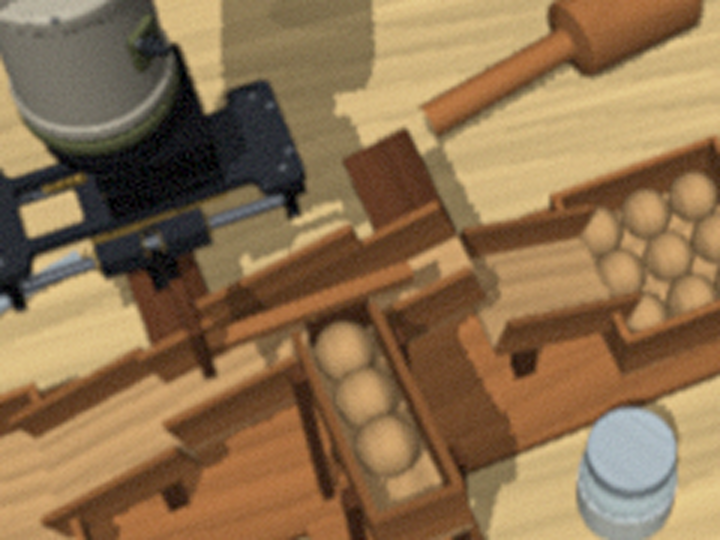

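The gate has rocked over: its left tab is up at (390,165) and its right end is down at the chute. I press on until the stop shows as force.

```bash
python3 -m inch '[[0,0,0.1,0,0,0],[0,0,0,0,0,0],[0,0,0,0,0,0],[0,0,0,0,0,0],[0,0,0,0,0,0]]'; python3 w.py
python3 -m inch '[[0,0,0.1,0,0,0],[0,0,0,0,0,0],[0,0,0,0,0,0],[0,0,0,0,0,0],[0,0,0,0,0,0]]'; python3 w.py
```

```text
time: 3.95
ee_pos: [0.5143, -0.166, 0.2648]
eef_rot: [0.999, 0.043, 0.0, 0.001]
ft_force: [-7.6, 2.4, 22.0]
width: 0.0005
grip_force: 10.4
t 3.95 tip in feeder mm [-85.  -78.1  82.8] yaw err -0.016 tilt [ 0.001 -0.001] F [-7.6  2.4 22. ] w 0.001
time: 4.37
ee_pos: [0.5146, -0.1659, 0.264]
eef_rot: [0.999, 0.043, 0.001, 0.001]
ft_force: [-22.4, 6.1, 57.0]
width: 0.0007
grip_force: 26.6
t 4.37 tip in feeder mm [-84.6 -78.3  82. ] yaw err -0.016 tilt [ 0.001 -0.003] F [-22.4   6.1  57. ] w 0.001
```

The force climbs steeply, so the gate is at its stop. I lift off and go to the right of the tongue.

```bash
python3 -m inch '[[0,0,-0.3,0,0,0],[0,0,-0.7,0,0,0.13],[0,0,-0.9,0,0,0],[0,0,-0.9,0,0,0],[0,0,-0.9,0,0,0]]' >/dev/null; python3 w.py
python3 -m inch '[[0,0.4,-0.7,0,0,0],[0,0.6,-0.5,0,0,0],[0.0,0.3,-0.1,0,0,0],[0,0,0,0,0,0],[0,0,0,0,0,0]]' >/dev/null; python3 w.py
python3 - <<'E'
from bench import eyes
import cv2
b=eyes.camera('scene')['pixels'][190:380,90:440,::-1]
cv2.imwrite('pics/a3.png',cv2.resize(b,None,fx=2.28,fy=2.28,interpolation=cv2.INTER_CUBIC))
E
```

```text
t 4.78 tip in feeder mm [-85.8 -77.7 226.2] yaw err -0.032 tilt [-0.001  0.   ] F [ 1.  -0.3 -0.2] w 0.001
t 5.2 tip in feeder mm [ -87.4 -130.1  275.6] yaw err -0.033 tilt [-0.001  0.001] F [ 0.5  1.5 -1.2] w 0.001
```

View pics/a3.png

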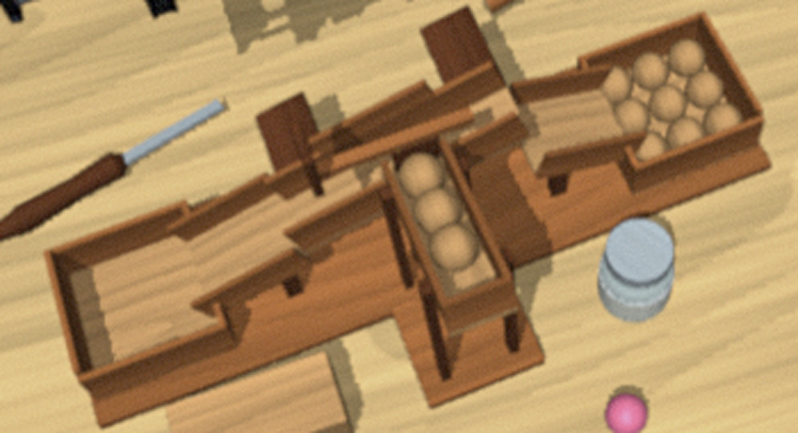

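The gate stays right end down, with the left tab up at (455,45) and the right tab at (285,125). The tongue stands at (308,170), shutter still shut. Next I move to x 36 and down beside it.

```bash
python3 -m inch '[[0.7,0,0,0,0,-0.27],[0.7,0,0,0,0,0],[0.7,0,0,0,0,0],[0.7,0,0,0,0,0],[0.3,0,0,0,0,0]]' >/dev/null; python3 w.py
python3 -m inch '[[0,0,0,0,0,0],[0,0,0.5,0,0,0],[0,0,0.5,0,0,0],[0,0,0.4,0,0,0],[0,0,0,0,0,0]]'; python3 w.py
```

```text
t 5.67 tip in feeder mm [  39.3 -127.9  274.2] yaw err 0.004 tilt [-0.002  0.003] F [ 0.2 -0.2 -0.3] w 0.001
time: 6.08
ee_pos: [0.6398, -0.2055, 0.3983]
eef_rot: [0.999, 0.052, -0.003, -0.001]
ft_force: [-0.6, -0.2, -0.1]
width: 0.0004
grip_force: 0.0
t 6.08 tip in feeder mm [  34.6 -129.5  216.3] yaw err 0.002 tilt [-0.007  0.002] F [-0.6 -0.2 -0.1] w 0.0
```

```bash
python3 -m inch '[[0,-0.3,0,0,0,0],[0,-0.3,0,0,0,0],[0,-0.3,0,0,0,0],[0,-0.2,0,0,0,0],[0,-0.2,0,0,0,0]]' >/dev/null; python3 w.py
python3 -m inch '[[0,-0.2,0,0,0,0],[0,-0.2,0,0,0,0],[0,-0.2,0,0,0,0],[0,-0.2,0,0,0,0],[0,0,0,0,0,0]]' >/dev/null; python3 w.py
python3 - <<'E'
from bench import eyes
import cv2
b=eyes.camera('scene')['pixels'][190:380,90:440,::-1]
cv2.imwrite('pics/a4.png',cv2.resize(b,None,fx=2.28,fy=2.28,interpolation=cv2.INTER_CUBIC))
E
```

```text
t 6.5 tip in feeder mm [ 37.5 -77.2 222. ] yaw err 0.002 tilt [ 0.002 -0.001] F [ 0.1 -1.7  1.5] w 0.0
t 6.92 tip in feeder mm [ 37.1 -44.4 220.8] yaw err 0.003 tilt [-0.     0.001] F [-0.1  1.2 -0. ] w 0.001
```

View pics/a4.png

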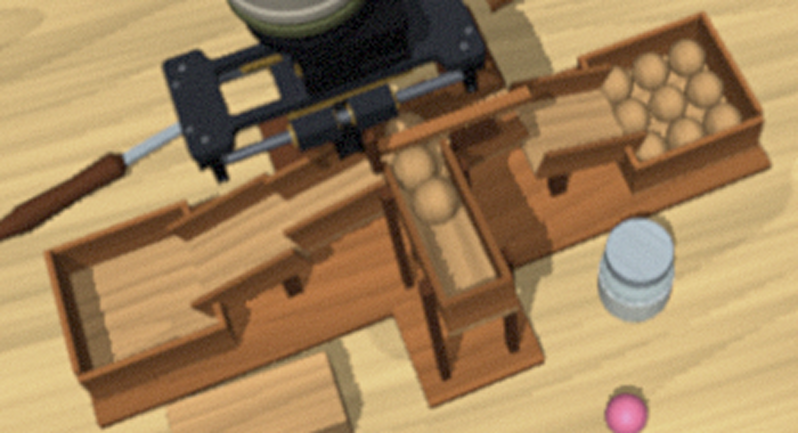

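The shutter is nearly open: the tongue is at (375,150) and the first ball is dropping at (405,125). I keep pushing to the stop.

```bash
python3 -m inch '[[0,-0.1,0,0,0,0],[0,0,0,0,0,0],[0,0,0,0,0,0],[0,0,0,0,0,0],[0,0,0,0,0,0]]' >/dev/null; python3 w.py
python3 -m inch '[[0,-0.1,0,0,0,0],[0,0,0,0,0,0],[0,0,0,0,0,0],[0,0,0,0,0,0],[0,0,0,0,0,0]]' >/dev/null; python3 w.py
```

```text
t 7.38 tip in feeder mm [ 36.9 -43.1 220.7] yaw err 0.0 tilt [-0. -0.] F [ 0.5 -0.5  0.3] w 0.0
t 7.8 tip in feeder mm [ 36.8 -40.8 220.8] yaw err -0.002 tilt [ 0.    -0.002] F [ 1.3 -5.1 -1. ] w 0.0
```

```bash
python3 -m inch '[[0,-0.1,0,0,0,0],[0,0,0,0,0,0],[0,0,0,0,0,0],[0,0,0,0,0,0],[0,0,0,0,0,0]]' >/dev/null; python3 w.py
python3 -m inch '[[0,0,0,0,0,0],[0,0.4,0,0,0,0],[0,0.6,0,0,0,0],[0,0.6,-0.3,0,0,0],[0,0,-0.9,0,0,0]]' >/dev/null; python3 w.py
python3 -m inch '[[0,0,-0.9,0,0,0],[-0.6,0,-0.6,0,0,0],[-0.9,0,0,0,0,0],[-0.9,0,0,0,0,0],[-0.9,0,0,0,0,0]]' >/dev/null; python3 w.py
python3 -m inch '[[-0.9,0,0,0,0,0],[-0.9,0,0,0,0,0],[-0.5,0,0,0,0,0],[0,0,0,0,0,0],[0,0,0,0,0,0]]' >/dev/null; python3 w.py
python3 - <<'E'
from bench import eyes
import cv2
b=eyes.camera('scene')['pixels'][190:380,90:440,::-1]
cv2.imwrite('pics/a5.png',cv2.resize(b,None,fx=2.28,fy=2.28,interpolation=cv2.INTER_CUBIC))
E
```

```text
t 8.22 tip in feeder mm [ 36.7 -40.6 220.9] yaw err -0.005 tilt [ 0.002 -0.006] F [  3.7 -15.6  -1.2] w 0.0
t 8.63 tip in feeder mm [  33.5 -104.9  263.3] yaw err -0.006 tilt [-0.01 -0.  ] F [ 1.2 -2.   0.1] w 0.001
t 9.05 tip in feeder mm [-96.2 -98.6 328.8] yaw err 0.001 tilt [0.001 0.001] F [ 0.7 -0.5  0.6] w 0.0
t 9.47 tip in feeder mm [-187.6  -99.2  329.4] yaw err -0.001 tilt [ 0.001 -0.001] F [-0.5  0.  -0.6] w 0.001
```

View pics/a5.png

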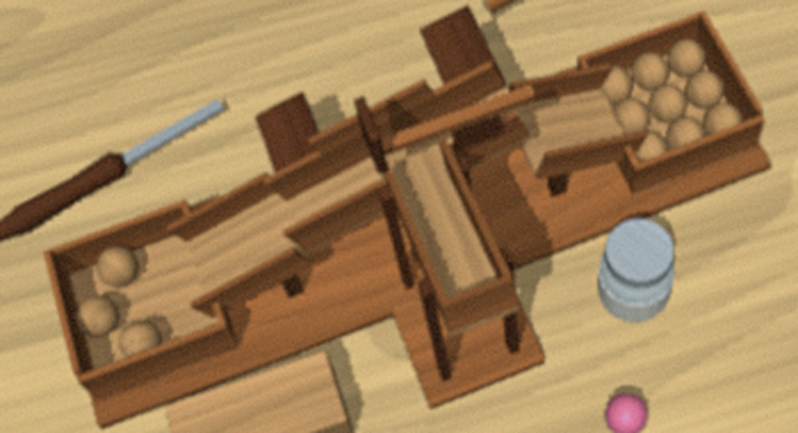

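All three balls are in the right tray at (118,265), (98,315) and (140,340). The shutter is open and the gate is still right end down. I'll check they lie still, then hand in.

```bash
Z='[[0,0,0,0,0,0],[0,0,0,0,0,0],[0,0,0,0,0,0],[0,0,0,0,0,0],[0,0,0,0,0,0]]'
for i in 1 2 3; do python3 -m inch '[[0,0,0,0,0,0],[0,0,0,0,0,0],[0,0,0,0,0,0],[0,0,0,0,0,0],[0,0,0,0,0,0]]' >/dev/null; done
python3 - <<'E'
from bench import eyes
import cv2,numpy as np
np.save('k.npy',eyes.camera('scene')['pixels'][270:370,105:200])
E
python3 -m inch '[[0,0,0,0,0,0],[0,0,0,0,0,0],[0,0,0,0,0,0],[0,0,0,0,0,0],[0,0,0,0,0,0]]' | head -1
python3 - <<'E'
from bench import eyes,job
import cv2,numpy as np
f=lambda a:cv2.GaussianBlur(a.astype(np.float32),(5,5),0)
d=np.abs(f(np.load('k.npy'))-f(eyes.camera('scene')['pixels'][270:370,105:200])).max(); print(d)
if d<15: print(job.close_job())
E
```

```text
time: 11.23
5.1015625
the job is handed in; nothing more can be done
None
```

The gate is rocked fully right, the shutter is pushed to its left stop, and all three balls lie still in the right tray; the job was handed in at about 11 s.

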